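# Click-test the roller lever switch of the stone saw's guard

## Task

The guard switch for the stone saw is on the bench for testing: it is the one with a roller at the end of a long lever. Press the roller down from above just until the switch clicks, hold it there for about a second without pushing the lever into overtravel, then let it come fully up again. Do not press the other two switches, the one with a plain lever without a roller and the one with a short plunger on top.

Things in the scene. Friction and masses are not known exactly. Their poses are not given: they have to be found in the camera images.
- roller (a point): Centre of the steel roller (26 mm dia, 20 mm wide) on the guard switch: a grey box 42 x 42 mm with aluminium head, 98 mm high, bolted down on a dark steel foot. A steel lever on the head's side runs 100 mm from its pivot (85 mm up) to the roller. At rest the roller's centre is 102 mm and its top 115 mm above the bench, clear below. Its x axis points along the lever to the pivot, y along the roller's pin.
- roller_lever (a joint): Angle of that lever (rad): 0 at rest (up), +0.1 per 10 mm that the roller is pressed down. It clicks at 0.12 (12 mm down); overtravel starts at 0.30 (30 mm), hard stop at 0.45. A spring returns it; pressing the roller takes 1.5 N to start, 3.3 N at the click, 6 N where overtravel starts. No sound or lamp marks the click: go by travel or force.
- plain_lever (a joint): Angle (rad, 0 at rest, growing when pressed) of the lever of another switch of the same build and lever length, with a bare flat lever 5 mm thick and no roller. It is to be left alone.
- plunger (a joint): Travel (m, 0 at rest, growing when pressed down) of the short upright plunger, tipped with a small 18 mm roller, on top of the third switch, which has the same box but no lever; its tip is 130 mm above the bench. It is to be left alone.
There are look-alikes about, which are no part of the job. What is shaped like the part that bears roller but brown is not meant.

How it is judged:
By the outcome, as a careful person would: the job done as asked, in the order asked, and still so for the second after the job is handed in, with the robot touching nothing.
It also fails if it takes over 32 s, if anything falls off the work surface, if the arm or the gripper's body presses on something with over 40 N, if the wrist force passes 120 N, or if a joint passes its speed limit or range.

## Robot

A 6-joint arm with a two-finger parallel gripper is mounted at the origin on the work surface. World frame = base frame: x ahead of the robot, y to its left, z up, the work surface at z = 0. Lengths are in m, angles in degrees, forces in N, time in s.
With the tool pointing down it reaches from about 0.25 to 0.725 m from the base axis. Payload 9.7 kg.
Tool frame: the origin (TCP) lies between the finger pads; the fingertips stand 22 mm ahead of it and the grasp point (between the pads) lies 3 mm ahead of it; z points along the fingers, y is the line along which they close (so a half turn about z gives the same grasp; the last joint's range is limited). The gripper opens to 85 mm and grips with 20 to 120 N. Pads are 22 mm wide; open, the fingers measure 114 mm over their backs; the gripper's body (76 mm by 85 mm) begins 54 mm behind the grasp point. The pads swing forward as they close: fully open they stand 13 mm farther back than shut.
Start: joints at [76.662, 4.979, 10.078, 95.1, 0, 90], TCP at [0.127, 0.535, 0.253] pointing down, gripper open.
Joint ranges: [-179.16, 179.16], [-48.56, 103.87], [-65.8, 70.77], [-126.05, 130.52], [-82.76, 87.17], [-180, 180]. Speed limits (degrees/s): [127.2, 127.2, 147.25, 180, 180, 180].

## Interface

Orientations are given as [roll, pitch, yaw] about the fixed x, y, z axes, in that order (R = Rz(yaw) Ry(pitch) Rx(roll)).
In Python, from workcell import bot, viewer, finder gives the robot as it stands.
- The arm moves only by the tool move_arm, never from a script. Its arguments are lists of equal length, an entry for each row: "offset": the shift along the tool's x, y, z in cm, a list of three; "twist": the turn, a rotation vector about the tool's x, y, z in rad, a list of three; "grip": the opening, from 0 (shut) to 1 (fully open). In form: {"offset": [[x, y, z], ...], "twist": [[ax, ay, az], ...], "grip": [grip, ...]}. A call has 1 to 5 rows; each row shifts and turns the commanded pose from where the row before left it, along the tool's axes as they then stand; what a row does not reach is not made up. A row lasts 1/10 s, in which the tool goes at most 50 mm and 8.59 degrees, less where a joint would pass 70% of its speed; a pose out of reach is approached as far as the arm can. A call is refused whole if a number of a shift passes 5 or a number of a turn 0.15, either way. A call with a gripper value outside its range is refused whole. The fingers move at their own pace and stop on an object; "force" is the grip in N (left out, the last holds). Time passes only in rows, so rows that do not move let the fingers close. It gives the time, the measured TCP pose, the force, the opening and the grip force at its end, in the units of the state.
- bot.get_obs(): the state, without advancing time (a new reading comes with each control period).
- viewer.camera(name): name is "scene" or "top"; returns a dict with "color" (480x640x3 uint8, red, green, blue), "depth" (480x640 float32, m along the optical axis (not along the pixel's ray), 0 where there is no reading), "vfov" (degrees; the focal length in pixels is half the picture's height over the tangent of half this angle, whatever the lens; pixels are square), "cx", "cy" (the principal point, pixels), "k1" (the pictures are not rectified: a ray, as slopes to the right and down, at radius r is drawn at 1 + k1 r^2 times it, then the intrinsics apply), "position" and "attitude" of the camera in the world. Camera axes: x right, y down, z forward; pixel columns grow to the right and rows downward; lengths in m; the calibration is good to about 2 mm. A picture is of the moment at which its call begins.
- bot.job_done(): hands the job in; it is judged then, once.
Trained networks look in a picture, given as the dict that the camera call returned (one of the last four; its "shot" number tells which), for a name from the list of things; names that differ only in an ending like _2 or _b are one class to them, and where a whole thing is asked for, a point or a joint stands for the part that bears it (a point fixed in the world has none). Each returns a list of dicts, best first, with "p" (0 to 1); they miss things now and then, are a little off and sometimes report something else, mostly with a low value. They report only what shows in the picture. A call takes as long as a camera call. They do not tell look-alikes from the thing itself.
- finder.boxes_of(picture, thing): "position" ([column, row] in pixels, amid what is visible of it).
- finder.pinpoint(picture, thing): "position" ([column, row] in pixels: a listed point, or the origin of a listed thing).
The state is a dict: "time": time; "q": joint angles; "qd": joint speeds; "joint_efforts": joint torques, N m; "ee_pos": TCP position; "tcp_rot": TCP orientation; "wrist_force": force on the tool from outside, world axes, zero at the start; "torque": the same for the moment, N m; "opening": finger opening in m; "grasp_force": force on a finger pad.
Only numpy, scipy, OpenCV 4.12 (cv2) and the standard library are available. Lean on these libraries where they do the work, as an engineer would, in place of code of your own. Each camera call takes 0.05 s, during which the arm holds its last target. There are 200 camera calls.

## Working session

There is one attempt and no reset: what is moved stays moved. The work goes in short steps, Python scripts to look and compute and a tool call to move; the robot and the scene stay as the last step left them, time stands still between calls to the robot, and variables do not carry over. Pictures are saved under pics/ and viewed, at most 10 in all, crops included, and the job is handed in when it is done.

Besides the shell and the picture viewer there is one more tool, called after "Call:" as name(argument=value, ...), one argument or row to a line, values as JSON. move_arm: Moves the arm, as the interface text tells. Its arguments: {"type":"object","properties":{"offset":{"type":"array","items":{"type":"array","items":{"type":"number"}}},"twist":{"type":"array","items":{"type":"array","items":{"type":"number"}}},"grip":{"type":"array","items":{"type":"number"}},"force":{"type":"number"}},"required":["offset","twist","grip"]}

```bash
mkdir -p pics
cat > h.py <<'E'
import numpy as np,cv2
from workcell import bot,viewer,finder
from scipy.spatial.transform import Rotation as R
def world(p,u,v,z=None,d=None):
    f=240/np.tan(np.radians(p["vfov"])/2)
    a=np.array([(u-p["cx"])/f,(v-p["cy"])/f]);b=a.copy()
    for _ in range(20): b=a/(1+p["k1"]*(b@b))
    A=np.array(p["attitude"]);
    M=A if A.shape==(3,3) else R.from_euler('xyz',A,degrees=True).as_matrix()
    r=M@np.array([b[0],b[1],1]);o=np.array(p["position"])
    if z is not None: return o+r*(z-o[2])/r[2]
    if d is None: d=p["depth"][int(round(v)),int(round(u))]
    return o+r*d
E
cat > a.py <<'E'
from h import *
for n in("scene","top"):
    p=viewer.camera(n);cv2.imwrite(f"pics/{n}.png",p["color"][:,:,::-1])
    print(n,p["position"],p["attitude"],p["vfov"],p["k1"])
    for t in("roller","plain_lever","plunger"):
        for f in(finder.boxes_of,finder.pinpoint):
            for r in f(p,t):
                u,v=r["position"];print(t,f.__name__,round(r["p"],2),np.round([u,v]),world(p,u,v).round(3),world(p,u,v,z=.102).round(3))
print(bot.get_obs())
E
python3 a.py
```

```text
scene [ 0.98145646 -0.48361186  0.85193832] [-142.97256212   -0.96774995   41.63346966] 48.27424509731745 -0.10292563324383061
roller call 0.96 [139. 407.] [ 0.573 -0.445  0.   ] [ 0.622 -0.45   0.102]
roller call 0.76 [303. 225.] [ 0.565 -0.038  0.092] [ 0.57  -0.044  0.102]
roller call 0.78 [285. 223.] [ 0.55  -0.069  0.115] [ 0.543 -0.061  0.102]
roller call 0.65 [127. 409.] [ 0.618 -0.464  0.114] [ 0.612 -0.464  0.102]
plain_lever call 0.73 [406. 151.] [0.593 0.241 0.101] [0.594 0.24  0.102]Traceback (most recent call last):
  File "a.py", line 7, in <module>
    for r in f(p,t):
             ~^^^^^
ValueError: it knows: roller
```

```bash
sed -i 's/for f in(finder.boxes_of,finder.pinpoint)/for f in(finder.boxes_of,finder.pinpoint)[:2 if t=="roller" else 1]/; s/{n}.png/{n}2.png/' a.py; python3 a.py
```

```text
scene [ 0.98145646 -0.48361186  0.85193832] [-142.97256212   -0.96774995   41.63346966] 48.27424509731745 -0.10292563324383061
roller call 0.82 [148. 408.] [ 0.592 -0.437  0.01 ] [ 0.634 -0.442  0.102]
roller call 0.59 [306. 226.] [ 0.572 -0.039  0.095] [ 0.576 -0.043  0.102]
roller call 0.89 [285. 223.] [ 0.55  -0.067  0.114] [ 0.543 -0.061  0.102]
roller call 0.89 [126. 410.] [ 0.617 -0.465  0.113] [ 0.612 -0.465  0.102]
plain_lever call 0.52 [403. 150.] [0.585 0.243 0.096] [0.588 0.237 0.102]
plunger call 0.53 [272. 320.] [ 0.676 -0.227  0.129] [ 0.665 -0.217  0.102]
top [ 0.45053214 -0.05126102  0.95187214] [-171.67707567    0.40810972  -89.95473054] 52.89525668051189 -0.10538383613849125
roller call 0.75 [321. 242.] [ 0.55  -0.046  0.106] [ 0.55  -0.046  0.102]
roller call 0.66 [544. 204.] [ 0.639 -0.501  0.003] [ 0.619 -0.454  0.102]
roller call 0.66 [551. 208.] [ 0.608 -0.46   0.116] [ 0.611 -0.467  0.102]
roller call 0.65 [328. 244.] [ 0.545 -0.058  0.113] [ 0.547 -0.058  0.102]
plain_lever call 0.64 [164. 223.] [0.585 0.241 0.095] [0.584 0.239 0.102]
{'time': 0.7, 'q': array([7.66621084e+01, 4.97914436e+00, 1.00796403e+01, 9.50989122e+01,
       9.67738544e-05, 9.00023059e+01]), 'qd': array([-0.04633708,  0.01135146,  0.01642141,  0.02640264,  0.02212312,
       -0.04315261]), 'joint_efforts': array([ 2.38716329e-04, -5.19959056e+01,  4.64788699e+01,  1.05458039e-03,
        9.80725099e-05,  1.82155338e-05]), 'ee_pos': array([0.12688303, 0.5351738 , 0.25329458]), 'tcp_rot': array([ 1.79998416e+02, -9.68375916e-05,  1.66659803e+02]), 'wrist_force': array([0.01224195, 0.01477899, 0.14583018]), 'torque': array([-0.01728401,  0.0005004 , -0.00130638]), 'grasp_force': 0.0, 'opening': 0.08520647712595764}
```

View pics/scene.png

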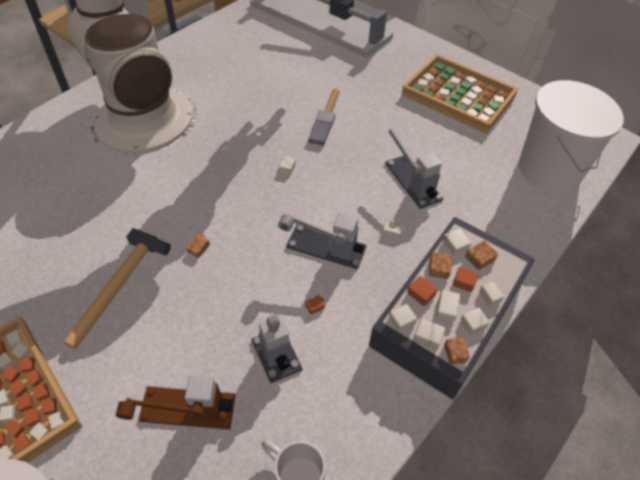

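View pics/top2.png

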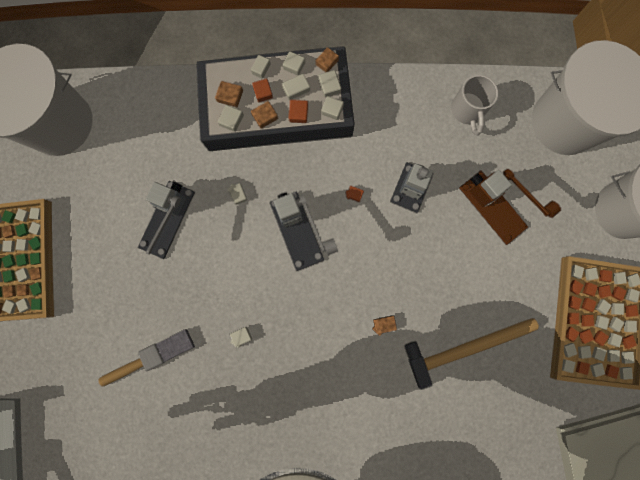

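The scene shows three grey switches. One has a roller on a lever (scene 285,223; top 328,244), one a plain lever (scene 405,150; top 165,223) and one a plunger (scene 272,320; top 415,180). A brown look-alike roller switch is at scene 126,410 and top 551,208. I choose the grey one at top (328,244) and check it in a close crop.

Run:
```python
from h import *
a=cv2.imread("pics/scene.png")[190:280,260:380];b=cv2.imread("pics/top2.png")[180:280,260:360]
cv2.imwrite("pics/crop.png",np.hstack([cv2.resize(a,(400,300)),cv2.resize(b,(300,300))]))
p=viewer.camera("top");
for u,v in [(328,246),(333,244),(324,247),(330,241),(332,249)]: print(u,v,world(p,u,v).round(3))
o=bot.get_obs();T=np.array(o["ee_pos"]);M=R.from_euler('xyz',o["tcp_rot"],degrees=True)
g=np.array([.546,-.059,T[2]]);P=T.copy()
for i in range(20):
    s=M.inv().apply((g-P)/(20-i))*100; s=s.round(1); print(s.tolist(),end=' ')
    P=P+M.apply(s/100); M=M*R.from_rotvec([0,0,.07])
print(P)
```

```text
328 246 [ 0.541 -0.058  0.115]
333 244 [ 0.545 -0.067  0.117]
324 247 [ 0.54  -0.051  0.108]
330 241 [ 0.55  -0.061  0.111]
332 249 [ 0.536 -0.065  0.111]
[-2.7, -2.4, 0.0] [-2.9, -2.2, 0.0] [-3.0, -2.0, 0.0] [-3.2, -1.8, 0.0] [-3.3, -1.6, 0.0] [-3.4, -1.3, 0.0] [-3.5, -1.1, 0.0] [-3.5, -0.8, 0.0] [-3.6, -0.6, 0.0] [-3.6, -0.3, 0.0] [-3.6, -0.1, 0.0] [-3.6, 0.2, 0.0] [-3.6, 0.4, 0.0] [-3.6, 0.7, 0.0] [-3.5, 0.9, 0.0] [-3.5, 1.2, 0.0] [-3.4, 1.4, 0.0] [-3.2, 1.6, 0.0] [-3.1, 1.8, 0.0] [-3.0, 2.1, 0.0] [ 0.5459624  -0.05850858  0.25329307]
```

View pics/crop.png

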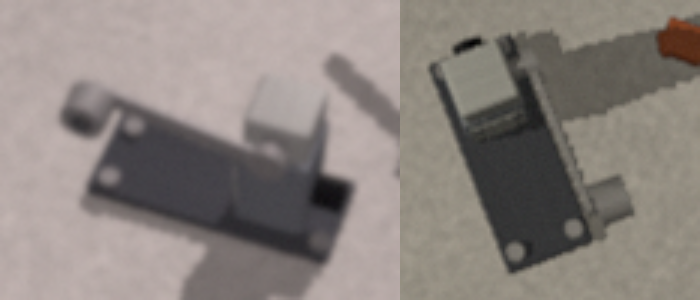

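The crop confirms it: a grey switch with a steel roller at the end of a side lever, the roller centre at top pixel (331,246).

Call:
move_arm(
  offset=[
    [-2.7,-2.4,0],
    [-2.9,-2.2,0],
    [-3.0,-2.0,0],
    [-3.2,-1.8,0],
    [-3.3,-1.6,0],
  ],
  twist=[
    [0,0,0.07],
    [0,0,0.07],
    [0,0,0.07],
    [0,0,0.07],
    [0,0,0.07],
  ],
  grip=[0,0,0,0,0],
)

```text
time: 1.25
ee_pos: [0.232, 0.385, 0.2534]
tcp_rot: [180.0, 0.0, 146.5]
wrist_force: [0.2, 0.5, -0.0]
opening: 0.0123
grasp_force: 0.0
```

Call:
move_arm(
  offset=[
    [-3.4,-1.3,0],
    [-3.5,-1.1,0],
    [-3.5,-0.8,0],
    [-3.6,-0.6,0],
    [-3.6,-0.3,0],
  ],
  twist=[
    [0,0,0.07],
    [0,0,0.07],
    [0,0,0.07],
    [0,0,0.07],
    [0,0,0.07],
  ],
  grip=[0,0,0,0,0],
)

```text
time: 1.75
ee_pos: [0.3375, 0.2371, 0.2535]
tcp_rot: [180.0, 0.0, 126.4]
wrist_force: [0.1, 0.4, -0.4]
opening: -0.0001
grasp_force: 0.0
```

Call:
move_arm(
  offset=[
    [-3.6,-0.1,0],
    [-3.6,0.2,0],
    [-3.6,0.4,0],
    [-3.6,0.7,0],
    [-3.5,0.9,0],
  ],
  twist=[
    [0,0,0.07],
    [0,0,0.07],
    [0,0,0.07],
    [0,0,0.07],
    [0,0,0.07],
  ],
  grip=[0,0,0,0,0],
)

```text
time: 2.25
ee_pos: [0.4421, 0.089, 0.2535]
tcp_rot: [180.0, 0.0, 106.3]
wrist_force: [0.6, 0.3, 0.5]
opening: -0.0002
grasp_force: 0.0
```

Call:
move_arm(
  offset=[
    [-3.5,1.2,0],
    [-3.4,1.4,0],
    [-3.2,1.6,0],
    [-3.1,1.8,0],
    [-3.0,2.1,0],
  ],
  twist=[
    [0,0,0.07],
    [0,0,0.07],
    [0,0,0.07],
    [0,0,0.07],
    [0,0,0.07],
  ],
  grip=[0,0,0,0,0],
)

```text
time: 2.75
ee_pos: [0.5466, -0.0599, 0.2534]
tcp_rot: [180.0, -0.0, 86.3]
wrist_force: [1.0, 0.7, -1.0]
opening: 0.0001
grasp_force: 0.0
```

Call:
move_arm(
  offset=[
    [-0.2,-0.4,2.5],
    [0,0,3],
    [0,0,3],
    [0,0,1.5],
    [0,0,0],
  ],
  twist=[
    [0,0,0],
    [0,0,0],
    [0,0,0],
    [0,0,0],
    [0,0,0],
  ],
  grip=[0,0,0,0,0],
)

```text
time: 3.25
ee_pos: [0.5408, -0.0601, 0.1514]
tcp_rot: [-179.8, -0.0, 86.4]
wrist_force: [0.3, -0.2, 0.4]
opening: -0.0
grasp_force: 0.0
```

Run:
```python
from h import *
ims=[]
for n,c in(("scene",(285,215)),("top",(328,235))):
    p=viewer.camera(n);u,v=c
    ims.append(cv2.resize(p["color"][v-60:v+60,u-60:u+60,::-1],(400,400),interpolation=cv2.INTER_CUBIC))
cv2.imwrite("pics/c2.png",np.hstack(ims)); o=bot.get_obs();print(o["wrist_force"],o["ee_pos"])
```

```text
[ 0.60775839 -0.07701192  0.6522568 ] [ 0.54212991 -0.06021382  0.15442531]
```

View pics/c2.png

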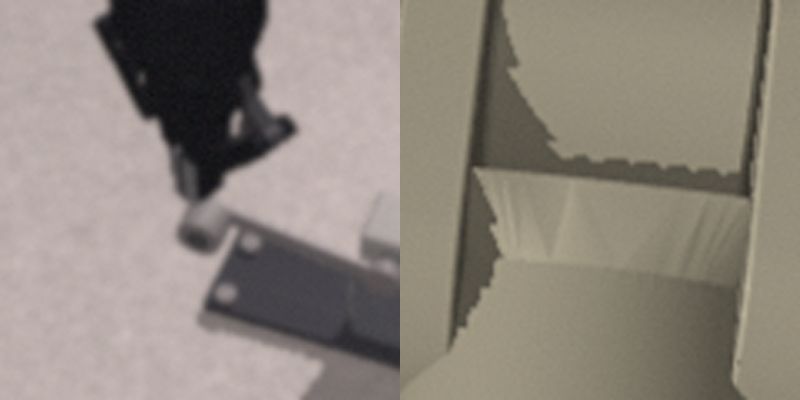

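The left half shows the shut fingertips (about 205,190) just above the grey roller (205,225). The arm blocks the top view. I now descend slowly.

Call:
move_arm(
  offset=[
    [0,0,0.6],
    [0,0,0.6],
    [0,0,0.4],
    [0,0,0],
    [0,0,0],
  ],
  twist=[
    [0,0,0],
    [0,0,0],
    [0,0,0],
    [0,0,0],
    [0,0,0],
  ],
  grip=[0,0,0,0,0],
)

```text
time: 3.85
ee_pos: [0.5419, -0.0603, 0.1374]
tcp_rot: [180.0, -0.0, 86.4]
wrist_force: [0.1, -0.5, 0.6]
opening: -0.0
grasp_force: 0.0
```

Call:
move_arm(
  offset=[
    [0,0,0.2],
    [0,0,0.2],
    [0,0,0],
    [0,0,0],
    [0,0,0],
  ],
  twist=[
    [0,0,0],
    [0,0,0],
    [0,0,0],
    [0,0,0],
    [0,0,0],
  ],
  grip=[0,0,0,0,0],
)

```text
time: 4.35
ee_pos: [0.5419, -0.0603, 0.1334]
tcp_rot: [180.0, 0.0, 86.4]
wrist_force: [0.6, -1.1, 2.0]
opening: -0.0003
grasp_force: 0.8
```

Call:
move_arm(
  offset=[
    [0,0,0.2],
    [0,0,0.2],
    [0,0,0.2],
    [0,0,0.2],
    [0,0,0],
  ],
  twist=[
    [0,0,0],
    [0,0,0],
    [0,0,0],
    [0,0,0],
    [0,0,0],
  ],
  grip=[0,0,0,0,0],
)

```text
time: 4.85
ee_pos: [0.5418, -0.0603, 0.125]
tcp_rot: [-180.0, 0.0, 86.4]
wrist_force: [-0.0, -0.8, 3.5]
opening: 0.0
grasp_force: 1.5
```

Run:
```python
from h import *
F=[]
for i in range(8):
    p=viewer.camera("scene");o=bot.get_obs();F.append([*o["wrist_force"],o["ee_pos"][2],o["time"]])
print(np.mean(F,0).round(4),np.std(F,0).round(3))
c=p["color"][155:275,225:345,::-1];cv2.imwrite("pics/c3.png",cv2.resize(c,(480,480),interpolation=cv2.INTER_CUBIC))
```

```text
[-0.0655 -0.2846  2.9684  0.1254  5.075 ] [0.498 0.822 0.229 0.    0.115]
```

View pics/c3.png

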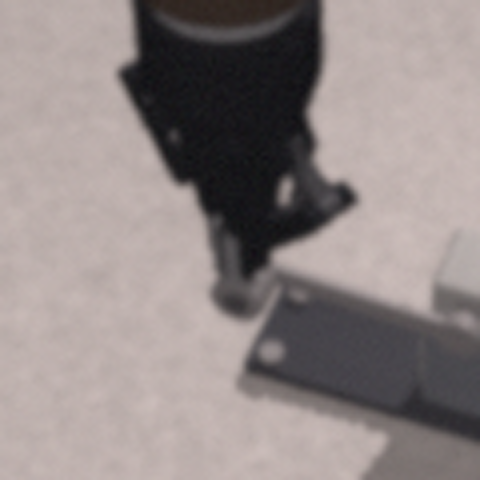

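The picture shows the tip on the roller (235,290) and the lever pressed. Travel is about 11.6 mm and the force 3.0 N, just short of the click. I go 4–5 mm further, then hold for about a second.

Call:
move_arm(
  offset=[
    [0,0,0.2],
    [0,0,0.2],
    [0,0,0.05],
    [0,0,0],
    [0,0,0],
  ],
  twist=[
    [0,0,0],
    [0,0,0],
    [0,0,0],
    [0,0,0],
    [0,0,0],
  ],
  grip=[0,0,0,0,0],
)

```text
time: 5.75
ee_pos: [0.5418, -0.0603, 0.1208]
tcp_rot: [-180.0, 0.0, 86.4]
wrist_force: [-0.4, -0.5, 4.1]
opening: 0.0002
grasp_force: 1.8
```

Run:
```python
from h import *
F=[]
for i in range(10):
    p=viewer.camera("scene");o=bot.get_obs();F.append([*o["wrist_force"],o["ee_pos"][2],o["time"]])
print(np.mean(F,0).round(4),F[-1])
```

```text
[ 0.0456 -0.6631  3.4398  0.1208  6.025 ] [np.float64(0.49220785584828763), np.float64(-1.294388447769259), np.float64(3.8568351977013084), np.float64(0.12079438188480346), 6.25]
```

The force says about 13 mm, only just past the click. I add 2.5 mm for certainty, still well short of overtravel, hold, then release.

Call:
move_arm(
  offset=[
    [0,0,0.15],
    [0,0,0.1],
    [0,0,0],
    [0,0,0],
    [0,0,0],
  ],
  twist=[
    [0,0,0],
    [0,0,0],
    [0,0,0],
    [0,0,0],
    [0,0,0],
  ],
  grip=[0,0,0,0,0],
)

```text
time: 6.75
ee_pos: [0.5418, -0.0603, 0.1183]
tcp_rot: [-180.0, 0.0, 86.4]
wrist_force: [-0.5, -0.2, 4.9]
opening: 0.0002
grasp_force: 2.0
```

Run:
```python
from h import *
F=[]
for i in range(14):
    p=viewer.camera("scene");o=bot.get_obs();F.append([*o["wrist_force"],o["ee_pos"][2],o["time"]])
print(np.mean(F,0).round(4),F[-1])
```

```text
[ 0.2364 -0.6765  3.705   0.1183  7.125 ] [np.float64(-0.1618153727759646), np.float64(-1.0671697657407377), np.float64(3.9443334510577994), np.float64(0.11827291998886065), 7.45]
```

Call:
move_arm(
  offset=[
    [0,0,-0.3],
    [0,0,-0.6],
    [0,0,-1.0],
    [0,0,-2.0],
    [0,0,-3.0],
  ],
  twist=[
    [0,0,0],
    [0,0,0],
    [0,0,0],
    [0,0,0],
    [0,0,0],
  ],
  grip=[0,0,0,0,0],
)

```text
time: 7.95
ee_pos: [0.5409, -0.06, 0.1869]
tcp_rot: [-179.8, -0.0, 86.5]
wrist_force: [1.4, -0.0, 0.3]
opening: 0.0001
grasp_force: 0.0
```

Call:
move_arm(
  offset=[
    [0,0,-3.0],
    [0,0,-2.0],
    [0,0,0],
    [0,0,0],
    [0,0,0],
  ],
  twist=[
    [0,0,0],
    [0,0,0],
    [0,0,0],
    [0,0,0],
    [0,0,0],
  ],
  grip=[0,0,0,0,0],
)

```text
time: 8.45
ee_pos: [0.5415, -0.0602, 0.2362]
tcp_rot: [-179.9, -0.0, 86.5]
wrist_force: [-0.9, -0.7, 0.2]
opening: -0.0
grasp_force: 0.0
```

Run:
```python
from h import *
p=viewer.camera("scene")
for r in finder.pinpoint(p,"roller"): u,v=r["position"];print(r["p"],u,v,world(p,u,v).round(3))
F=[]
for i in range(6): viewer.camera("top"); F.append(bot.get_obs()["wrist_force"])
print(np.mean(F,0),bot.get_obs()["ee_pos"]); print(bot.job_done())
```

```text
0.95 284.7 220.6 [ 0.546 -0.065  0.114]
0.6 124.5 413.3 [ 0.619 -0.47   0.112]
[ 0.23963889  0.09632215 -0.32708355] [ 0.54175745 -0.06024882  0.23709615]
the job is handed in; nothing more can be done
None
```

I pressed the guard switch's roller past the click point, to about 15–19 mm by force and position (click at 12 mm, overtravel at 30 mm). I held it there about a second, after a shallower hold of under a second, then let it come fully up, left the other switches alone, and handed the job in at about 9 s.

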